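# Load a connecting rod in the arbor press and latch its guard

### The arm

A 6-joint arm with a two-finger parallel gripper is mounted at the origin on the work surface. World frame = base frame: x ahead of the robot, y to its left, z up, the work surface at z = 0. Lengths are in mm, angles in rad, forces in N, time in s.
With the tool pointing down it reaches from about 350 to 975 mm from the base axis. Payload 7.1 kg.
Tool frame: the origin (TCP) lies between the finger pads; the fingertips stand 17 mm ahead of it and the grasp point (between the pads) lies 2 mm behind it; z points along the fingers, y is the line along which they close (so a half turn about z gives the same grasp; the last joint's range is limited). The gripper opens to 88 mm and grips with 3 to 60 N. Pads are 20 mm wide; open, the fingers measure 115 mm over their backs; the gripper's body (75 mm by 178 mm) begins 61 mm behind the grasp point.
Start: joints at [1.268, 0.423, 1.63, -0, 1.089, -0.019], TCP at [174.972, 599.991, 239.675] pointing down, gripper open.
Joint ranges: [-3, 3], [-0.9, 2.11], [0.09, 2.58], [-1.31, 4.45], [0.11, 2.69], [-2.54, 2.54]. Speed limits (rad/s): [2.39, 2.39, 3.01, 3.14, 3.14, 3.14].

### API

Orientations are given as a rotation vector (axis times angle).
In Python, from workcell import ctrl, cams, ticket, get_obs gives the robot as it stands (ctrl), with the cameras (cams), the job (ticket) and the readings as plain functions.
- The arm moves only by the shell command python3 jog.py 'ROWS' [OPENING]. ROWS is a JSON list of rows, 1 to 5 of them, each an object with the fields dx, dy, dz (the shift in mm), rx, ry, rz (a rotation vector in rad); a field left out counts as zero; each row shifts and turns the commanded pose from where the row before left it, along the tool's axes as they then stand; what a row does not reach is not made up. A row lasts 1/12 s, in which the tool goes at most 41.7 mm and 0.125 rad, less where a joint would pass 70% of its speed; a pose out of reach is approached as far as the arm can. OPENING is the finger opening in mm, set as the command begins (- or left out keeps the last). The fingers move at their own pace and stop on an object; the grip force is fixed at half the most. Time passes only in rows, so rows that do not move let the fingers close. It prints the time, the measured TCP pose, the force, the opening and the grip force at its end. Input that does not fit is refused with a message, and nothing moves.
- get_obs(): the state, without advancing time (a new reading comes with each control period).
- cams.get_image(name): name is "side" or "top"; returns a dict with "img" (420x560x3 uint8, red, green, blue), "fx", "fy", "cx", "cy" (pixels), "R" (3x3) and "t" (3): a world point X has camera coordinates R X + t. Camera axes: x right, y down, z forward; pixel columns grow to the right and rows downward; lengths in mm; the calibration is good to about 2 mm. A picture is of the moment at which its call begins. There is no depth.
- ticket.close_job(): hands the job in; it is judged then, once.
The state is a dict: "t": time; "qpos": joint angles; "qvel": joint speeds; "joint_torque": joint torques, N m; "ee_pos": TCP position; "orientation": TCP orientation; "ft_force": force on the tool from outside, world axes, zero at the start; "moment": the same for the moment, N m; "width": finger opening in mm; "grasp_force": force on a finger pad.
Only numpy, scipy, OpenCV 4.12 (cv2) and the standard library are available. Lean on these libraries where they do the work, as an engineer would, in place of code of your own. Each camera call takes 0.05 s, during which the arm holds its last target. There are 200 camera calls.

### The job

Take the connecting rod out of the parts rack and lay it flat on the bed of the press, its small eye fully home in the nest under the ram and its big end pointing along the bed away from the column. Then, with the rod left lying there, push the sliding guard shut, steadily and without slamming it, until its latch clicks down behind the pin and holds it. Leave the other things on the bench as they are.

Things in the scene. Friction and masses are not known exactly. Their poses are not given: they have to be found in the camera images.
- rod: Connecting rod, plain steel, 198 mm long, 24 mm thick, about 0.5 kg, lying flat. Origin on its underside below the small eye's centre; x runs along the rod to the big end, z up. Beam 22 mm wide, 16 mm thick (4 to 20 mm above the underside), from x = 18 to 122 mm; centre of mass near x = 100 mm. It starts big end first in a bay of the rack: only the small eye and 42 to 58 mm of beam stick out.
- rod_small_eye (a point): Centre of the rod's small eye at its underside (the rod's origin). The eye is round, 36 mm outside, 22 mm bore, 24 mm thick.
- rod_big_eye (a point): Centre of the rod's big eye at its underside, 150 mm along the rod's x. The eye is 60 mm outside, 44 mm bore, 24 mm thick, with a bolt boss on each side (64 mm across the bosses).
- rack: Plywood parts rack, fixed: 145 mm deep, 170 wide, 47 high, no floor (parts lie on the bench). Origin on the bench in the middle of its open mouth; x points into it, away from the robot, z up. Two bays 76 mm wide centred at y = +41 and -41 mm, roof's underside at 42 mm, closed at the back. The rod is in one bay, the extension bar in the other; which is which varies.
- press: Blue bench arbor press, fixed. Origin on the bench under the ram's axis; y points along the bed to the column, -x is the operator's side, facing the robot, z up. Bed: flat steel, top at 30 mm, x -50 to 50, y -165 to 90 mm. Column: x +-45, y 101 to 176, to 360 mm high. Head: x +-35, y -30 to 115, z 180 to 310 mm. Ram: 26 mm across, its tip 80 mm above the bench.
- ram_spot (a point): Point on the bed's top under the ram (press x 0, y 0, z 30 mm), axes as the press; the rod's small eye belongs here, rod's x along the press's -y. Nest round it: two cheeks 16 mm high, inner faces at x = +-23, y -22 to 22 mm, and an end stop with its face at y = 21 mm. It is open towards -y and blocked above by the ram: the small eye slides in towards +y.
- guard (a joint): Slide of the clear guard along the press's +x, m: 0 open, 0.080 shut (hard stop). Starts at 0 to 0.03; stays where left (friction 2 N). Plate 6 mm thick, press y -55 to 85, z 20 to 150 mm, at press x = -146 mm + joint; a wing at y = -55 reaches 47 mm to +x above z 75. A pin on its top near the column lifts the pawl from about 0.055 on. Shutting it takes 2 to 10 N.
- guard_handle (a point): Middle of the guard's handle: a level bar 12 mm thick, 90 mm long along the press's y, 115 mm above the bench, on the operator's side, its axis 45 mm to -x of the plate. Push it on its -x side, or pinch it from above.
- pawl (a joint): Lift of the latch's spring pawl, m, 0 = down. It sits near the column at press x -70 to -34, y 70 to 107, z 137 to 213 mm. The guard's pin lifts it about 0.008 and it snaps down to 0 behind the pin when the guard passes about 0.0785; then it holds the guard shut.
- torch: Black torch standing upright, 52 mm thick, 175 mm tall; bystander. Origin at the centre of its foot.
- spring: Valve spring standing upright, 32 mm across, 46 mm tall; bystander. Origin at the centre of its foot.
- wrench: Steel combination wrench, 160 mm, lying flat; bystander. Origin under its middle, x along it.
- oilcan: Plain metal can standing upright, 60 mm across, 150 mm tall; bystander. Origin at the centre of its foot.
- hammer: Hammer, 270 mm, lying; bystander. Origin under its middle, x along it.
- piston: Aluminium piston standing upright, 80 mm across, 60 mm tall; bystander. Origin at the centre of its foot.
- extbar: Steel extension bar, 170 mm long, 14 mm square with a 22 mm wide, 40 mm long head, lying in the other bay of the rack with its head sticking out; bystander. Origin under the tip of its head, x along it into the bay.

How it is judged (in metres and radians):
On the way, in this order (a step that is already met when the one before it is completed fails the run):
1. the rod lies released on the bed, small eye home under the ram, while the guard is still open (x of rod_small_eye in the frame of ram_spot between -0.009 and 0.009 m and y of rod_small_eye in the frame of ram_spot between -0.008 and 0.008 m and z of rod_small_eye in the frame of ram_spot between -0.004 and 0.005 m and angle between rod's own z axis and vertical below 0.1 rad and angle between the x axis of rod and the y axis of press, either way round below 0.15 rad and linear speed of rod below 0.02 m/s and contact force between the fingers and rod below 0.2 N and value of joint guard below 0.06 m), for 0.2 s.
2. the guard is pushed shut and its pawl has dropped behind the pin (value of joint guard above 0.0765 m and value of joint pawl below 0.002 m), for 0.2 s.
At the end, for the whole second after the job is handed in: The rod lies flat on the press's bed, released and at rest, with its small eye within 8 mm (along the bed; 9 mm across) of the ram's axis and the rod within 0.15 rad of the bed's direction; the guard is shut past 76.5 mm and the pawl is down (lift under 2 mm) (all of step 2 and x of rod_small_eye in the frame of ram_spot between -0.009 and 0.009 m and y of rod_small_eye in the frame of ram_spot between -0.008 and 0.008 m and z of rod_small_eye in the frame of ram_spot between -0.004 and 0.005 m and angle between rod's own z axis and vertical below 0.1 rad and angle between the x axis of rod and the y axis of press, either way round below 0.15 rad and linear speed of rod below 0.02 m/s and contact force between the fingers and rod below 0.2 N and velocity of joint guard below 0.01 m/s); the robot touches nothing.
It fails at once if the torch, spring, can or piston is shoved more than 30 mm (distance of any of torch, spring, oilcan, piston from where it was at the start of the episode above 0.03 m).
It fails at once if the torch, spring, can or piston is knocked over (angle between any of torch, spring, oilcan, piston's own z axis and vertical above 0.6 rad).
It fails at once if the wrench, hammer or extension bar is shoved more than 40 mm (distance of any of wrench, hammer, extbar from where it was at the start of the episode above 0.04 m).
It fails at once if the guard is slammed (faster than 0.5 m/s) (velocity of joint guard above 0.5 m/s).
It also fails if it takes over 54 s, if anything falls off the work surface, if the arm or the gripper's body presses on something with over 40 N, if the wrist force passes 120 N, or if a joint passes its speed limit or range.

## Working session

There is one attempt and no reset: what is moved stays moved. The work goes in short steps, Python scripts to look and compute and a shell command to move; the robot and the scene stay as the last step left them, time stands still between calls to the robot, and variables do not carry over. Pictures are saved under pics/ and viewed, at most 10 in all, crops included, and the job is handed in when it is done.

```bash
ls; mkdir -p pics; cat > h.py <<'E'
import numpy as np, cv2
from workcell import ctrl, cams, ticket, get_obs
def shot(n,f):
    d=cams.get_image(n); cv2.imwrite('pics/'+f,d['img'][:,:,::-1]); np.save('pics/'+f+'.npy',d,allow_pickle=True); return d
def load(f): return np.load('pics/'+f+'.npy',allow_pickle=True).item()
def ray(d,u,v,z):
    R,t=np.array(d['R']),np.array(d['t']); c=-R.T@t
    r=R.T@np.array([(u-d['cx'])/d['fx'],(v-d['cy'])/d['fy'],1]); return c+r*(z-c[2])/r[2]
def proj(d,X):
    p=np.array(d['R'])@np.array(X,float)+np.array(d['t']); return d['fx']*p[0]/p[2]+d['cx'],d['fy']*p[1]/p[2]+d['cy']
E
python3 - <<'E'
from h import *
for n in('top','side'):
    d=shot(n,n+'0.png'); print(n,-np.array(d['R']).T@d['t'],np.round(d['R'],2).tolist(),d['fx'])
o=get_obs(); print({k:np.round(v,3) for k,v in o.items()})
E
```

```text
jog.py
pics
workcell.py
top [ 400.7675646   -53.15336109 1495.54945635] [[-0.01, -1.0, -0.02], [-0.99, 0.01, -0.11], [0.11, 0.02, -0.99]] 516.2795473015651
side [ 455.94146765 -961.69687288  601.45278841] [[0.99, -0.11, 0.02], [-0.03, -0.48, -0.88], [0.11, 0.87, -0.48]] 412.74743964572286
{'t': np.float64(0.1), 'qpos': array([ 1.268,  0.424,  1.631, -0.   ,  1.089, -0.019]), 'qvel': array([-0.   , -0.001, -0.003, -0.   , -0.001,  0.   ]), 'joint_torque': array([ 0.0000e+00, -5.4561e+01, -2.7433e+01,  6.4000e-02,  1.9000e-02,
        0.0000e+00]), 'ee_pos': array([174.855, 599.542, 238.984]), 'orientation': array([-4.44e-01, -3.11e+00,  2.00e-03]), 'ft_force': array([-0.588, -1.102, -0.82 ]), 'moment': array([-0.003,  0.03 ,  0.004]), 'grasp_force': np.float64(0.0), 'width': np.float64(88.125)}
```

View pics/top0.png

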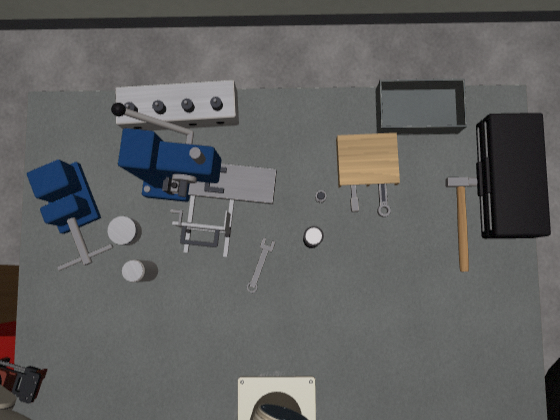

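View pics/side0.png

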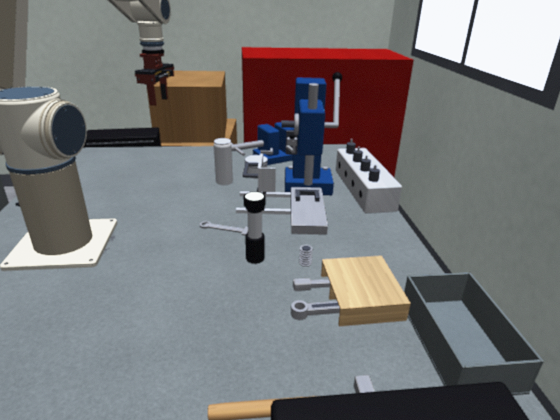

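The top view shows the rod in the right bay, with its eye near (384,210), and the press bed running from about (145,190) to (275,185). The guard is near (205,225), the torch at (313,237) and the spring at (321,196). I'll zoom in on the rod and the press.

```bash
python3 - <<'E'
from h import *
d=load('top0.png'); im=d['img'][:,:,::-1]
a=cv2.resize(im[125:265,110:290],None,fx=4.4,fy=4.2,interpolation=cv2.INTER_CUBIC)
b=cv2.resize(im[125:225,300:410],None,fx=6,fy=6,interpolation=cv2.INTER_CUBIC)
cv2.imwrite('pics/a.png',a[:600,:800]);cv2.imwrite('pics/b.png',b)
E
```

```text
(no output)
```

View pics/a.png

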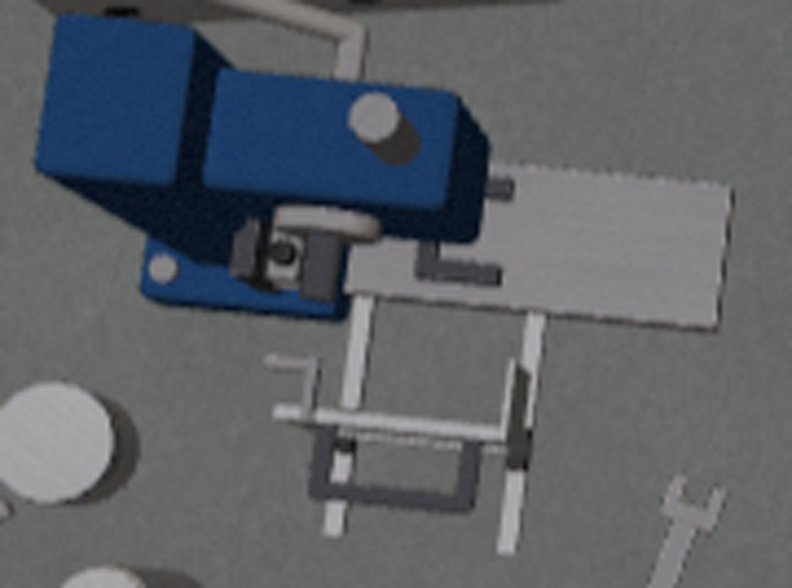

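View pics/b.png

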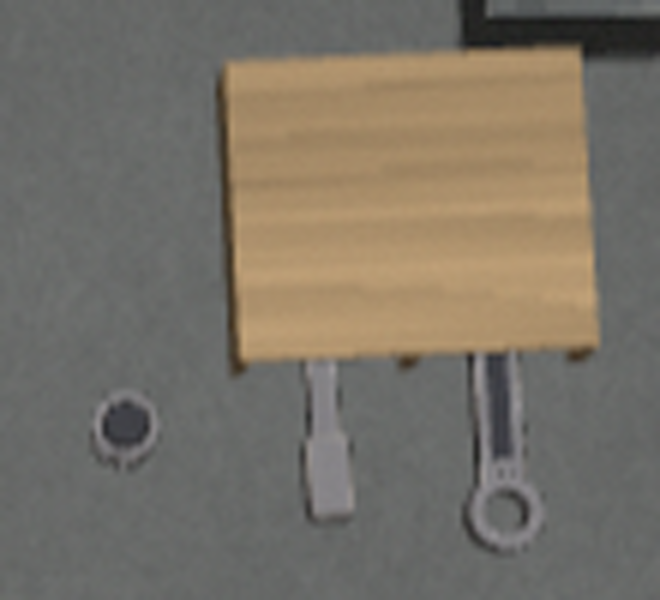

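```bash
cat > m.py <<'E'
from h import *
d=load('top0.png'); im=d['img'].astype(int)
A=lambda X,Y:(110+(X+.5)/4.4-.5,125+(Y+.5)/4.2-.5); B=lambda X,Y:(300+(X+.5)/6-.5,125+(Y+.5)/6-.5)
r=lambda p,z:ray(d,*p,z)[:2]
c1=r(A(733,186),30);c2=r(A(717,328),30);c3=r(A(345,293),30)
print('bed corners',c1,c2,np.linalg.norm(c1-c2))
ex=(c1-c2)/np.linalg.norm(c1-c2); ey=(c3-c2)/np.linalg.norm(c3-c2)
print('yaw from x',np.arctan2(ex[1],ex[0]),'from y',np.arctan2(-ey[0],ey[1]))
yaw=np.arctan2(-ey[0],ey[1]); ex=np.array([np.cos(yaw),np.sin(yaw)]);ey=np.array([-ex[1],ex[0]])
O=(c1+c2)/2+165*ey; print('press',O,yaw)
def loc(p): p=np.array(p[:2])-O; return p@ex,p@ey
for n,p,z in [('cheek near-x end',A(500,274),46),('cheek near corner out',A(500,285),46),('far cheek end',A(513,188),46),('handle L',A(310,490),121),('handle R',A(475,505),121),('plate L',A(272,412),150),('plate R',A(505,435),150)]:
    w=r(p,z); print(n,w,loc(w))
e=r(B(505,514),24); m=r(B(497,356),20); print('eye',e,'bore',r(B(503,510),24),'mouth beam',m,'yaw',np.arctan2(*(m-e)[::-1]),np.linalg.norm(m-e))
print('rack mouth',r(B(238,362),47),r(B(598,347),47), 'extbar head',r(B(330,520),22))
print('spring',r(B(126,425),46),'torch',r((313,236),175),'wrench',r((268,241),5),r((252,288),5))
E
python3 m.py
cat > d.py <<'E'
# usage: d.py x y z yaw(of tool y axis): remaining move in tool axes
import sys; from h import *
from scipy.spatial.transform import Rotation as Ro
o=get_obs(); R=Ro.from_rotvec(o['orientation']).as_matrix(); p=np.array(o['ee_pos'])
t=np.array([float(v) for v in sys.argv[1:5]])
th=np.arctan2(R[1,1],R[0,1]); print('pos',p.round(1),'th',round(th,4),'tilt',R[:2,2].round(4),'q',np.round(o['qpos'],2))
print('tool delta',(R.T@(t[:3]-p)).round(1),'rz',round(-(((t[3]-th)+np.pi)%(2*np.pi)-np.pi),4))
E
python3 jog.py '[{"rz": -0.1},{"rz": -0.1},{"rz": -0.1},{"dx": -18,"dy": -36},{"dx": -18,"dy": -36}]' 60
python3 jog.py '[{"dx": -18,"dy": -36},{"dx": -18,"dy": -36},{"dx": -18,"dy": -36},{"dx": -18,"dy": -36},{"dx": -18,"dy": -36}]'
python3 d.py 624 -310 150 1.587
```

```text
t: 0.52
ee_pos: [211.7, 528.6, 239.0]
orientation: [0.031, -3.141, 0.0]
ft_force: [0.6, -0.3, 0.0]
width: 61.2
grasp_force: 0.0
t: 0.93
ee_pos: [305.3, 348.2, 239.5]
orientation: [0.026, -3.141, 0.0]
ft_force: [0.7, -0.1, -0.2]
width: 60.2
grasp_force: 0.0
pos [305.3 348.2 239.5] th 1.5875 tilt [-0.0002 -0.0003] q [ 0.83  0.18  1.98 -0.    0.98 -0.76]
tool delta [-307.7 -663.4   89.6] rz 0.0005
```

```bash

python3 jog.py '[{"dx": -17,"dy": -37},{"dx": -17,"dy": -37},{"dx": -17,"dy": -37},{"dx": -17,"dy": -37},{"dx": -17,"dy": -37}]' >/dev/null
python3 jog.py '[{"dx": -17,"dy": -37},{"dx": -17,"dy": -37},{"dx": -17,"dy": -37},{"dx": -17,"dy": -37},{"dx": -17,"dy": -37}]' >/dev/null
python3 jog.py '[{"dx": -17,"dy": -37},{"dx": -17,"dy": -37},{"dx": -17,"dy": -37},{"dx": -17,"dy": -37},{"dx": -17,"dy": -37}]' >/dev/null
python3 jog.py '[{"dx": -17,"dy": -37},{"dx": -17,"dy": -37},{"dx": -17,"dy": -36}]'
python3 d.py 622 -310 150 1.587
python3 - <<'E'
from h import *
shot('side','side1.png'); d=load('side0.png')
from scipy.spatial.transform import Rotation
im=cv2.resize(d['img'][235:335,270:420,::-1],None,fx=5,fy=5,interpolation=cv2.INTER_CUBIC);cv2.imwrite('pics/c.png',im)
E
```

```text
t: 2.43
ee_pos: [622.0, -311.9, 239.1]
orientation: [0.025, -3.141, -0.001]
ft_force: [1.0, -0.7, -0.1]
width: 60.1
grasp_force: 0.0
pos [ 622.  -311.9  239.1] th 1.5866 tilt [-0.0007  0.0004] q [-0.48  0.53  1.46  0.    1.16 -2.07]
tool delta [-0.1  1.9 89.1] rz -0.0004
```

View pics/c.png

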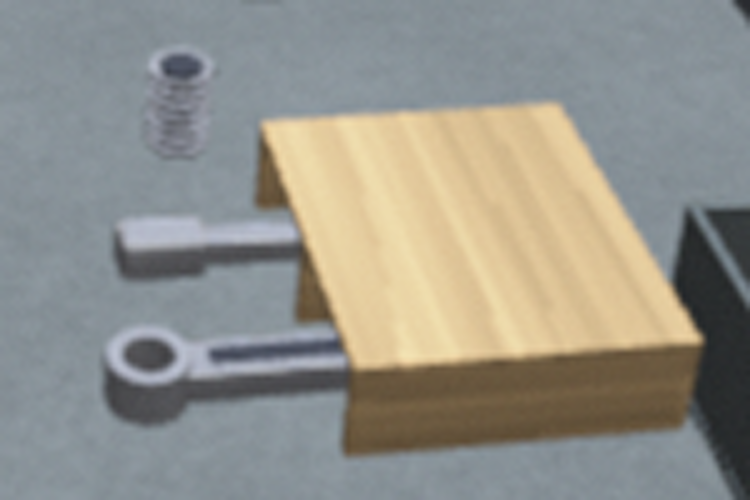

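```bash
python3 - <<'E'
from h import *
print(ray(load('side0.png'),299.7,306.2,24))
E
python3 jog.py '[{"dy": 1.5,"dz": 40},{"dz": 40},{"dz": 40},{"dz": 30}]'
python3 d.py 623 -310.5 21 1.587
```

```text
[ 571.5841641  -315.11772456   24.        ]
t: 2.82
ee_pos: [620.1, -307.7, 86.0]
orientation: [0.025, -3.138, -0.003]
ft_force: [0.0, 0.2, -0.2]
width: 59.9
grasp_force: 0.0
pos [ 620.1 -307.7   86. ] th 1.5866 tilt [-0.0032  0.0016] q [-0.48  0.7   1.55  0.    0.9  -2.06]
tool delta [-3.1 -2.9 64.9] rz -0.0004
```

```bash

python3 jog.py '[{"dy": -2,"dz": 30},{"dz": 20},{"dz": 12},{}]'
python3 d.py 623 -311 21 1.587
python3 jog.py '[{},{},{},{},{}]' 10
python3 d.py 423 -311 21 1.587
```

```text
t: 3.15
ee_pos: [619.8, -309.3, 24.3]
orientation: [0.025, -3.137, -0.004]
ft_force: [-1.5, 1.0, -0.5]
width: 60.0
grasp_force: 0.0
pos [ 619.8 -309.3   24.3] th 1.5869 tilt [-0.0049  0.0025] q [-0.48  0.79  1.55  0.    0.81 -2.07]
tool delta [-3.2 -1.7  3.3] rz -0.0001
t: 3.57
ee_pos: [622.5, -310.7, 29.1]
orientation: [-0.025, 3.14, -0.001]
ft_force: [0.4, -0.2, -0.3]
width: 30.2
grasp_force: 0.0
pos [ 622.5 -310.7   29.1] th 1.587 tilt [ 0.0018 -0.0009] q [-0.48  0.78  1.55  0.    0.81 -2.07]
tool delta [199.5   2.9   7.7] rz 0.0
```

```bash

python3 jog.py '[{"dz": 8},{},{}]' 36
python3 jog.py '[{},{},{},{},{}]' 10
python3 d.py 423 -311 21 1.587
```

```text
t: 3.82
ee_pos: [621.3, -310.1, 19.0]
orientation: [0.025, -3.14, -0.001]
ft_force: [0.4, 0.1, -0.3]
width: 35.7
grasp_force: 0.0
t: 4.23
ee_pos: [621.8, -310.4, 19.7]
orientation: [-0.026, 3.141, -0.0]
ft_force: [-0.4, -0.4, -1.2]
width: 21.9
grasp_force: 30.0
pos [ 621.8 -310.4   19.7] th 1.5871 tilt [ 0.     -0.0001] q [-0.48  0.8   1.55 -0.    0.8  -2.07]
tool delta [198.8   2.7  -1.3] rz 0.0001
```

```bash

python3 jog.py '[{"dx": 10,"dz": -1},{"dx": 20},{"dx": 25},{"dx": 25},{"dx": 25}]'
python3 jog.py '[{"dx": 25},{"dx": 25},{"dx": 25},{"dx": 20},{}]'
python3 d.py 472 -311 21 1.587
python3 - <<'E'
from h import *
d=shot('top','top1.png'); cv2.imwrite('pics/e.png',cv2.resize(d['img'][130:330,300:460,::-1],None,fx=3,fy=3,interpolation=cv2.INTER_CUBIC))
E
```

```text
t: 4.65
ee_pos: [514.5, -311.5, 20.3]
orientation: [0.026, -3.14, -0.001]
ft_force: [0.6, 0.1, -4.4]
width: 21.5
grasp_force: 30.0
t: 5.07
ee_pos: [416.2, -311.9, 20.1]
orientation: [0.023, -3.136, -0.006]
ft_force: [-2.2, 0.8, -1.9]
width: 21.8
grasp_force: 30.0
pos [ 416.2 -311.9   20.1] th 1.5852 tilt [-0.0053  0.0037] q [-0.67  0.63  1.96 -0.    0.56 -2.25]
tool delta [-55.8   0.1  -1.2] rz -0.0018
```

View pics/e.png

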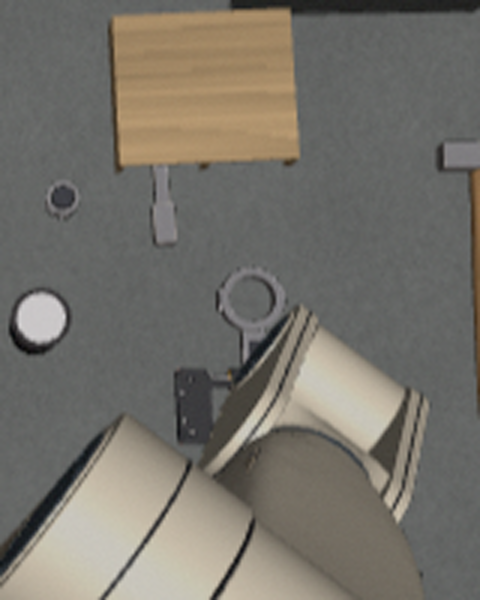

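```bash

python3 - <<'E'
from h import *
d=load('top1.png');print('big eye',ray(d,300+252.5/3-.5,130+298.5/3-.5,24))
E
python3 jog.py '[{},{},{},{}]' 34
python3 jog.py '[{"dx": -15},{"dx": -20},{"dx": -15},{},{}]'
python3 jog.py '[{},{},{},{}]' 10
python3 d.py 672 40 200 -0.108
```

```text
big eye [ 518.82199328 -309.75405675   24.        ]
t: 5.45
ee_pos: [422.8, -313.9, 20.9]
orientation: [-0.027, 3.14, -0.001]
ft_force: [0.1, 0.2, 0.4]
width: 33.9
grasp_force: 0.0
t: 5.87
ee_pos: [472.4, -312.6, 20.6]
orientation: [-0.028, 3.141, -0.0]
ft_force: [-0.4, 0.1, -1.0]
width: 34.1
grasp_force: 0.0
t: 6.2
ee_pos: [470.7, -312.5, 20.5]
orientation: [0.025, -3.14, -0.001]
ft_force: [-1.3, 1.1, 0.3]
width: 22.0
grasp_force: 30.0
pos [ 470.7 -312.5   20.5] th 1.5867 tilt [-0.0014  0.0009] q [-0.61  0.67  1.86 -0.    0.62 -2.19]
tool delta [-206.6  349.4 -179.5] rz 1.6947
```

```bash

python3 jog.py '[{"dz": -20},{"dz": -40},{"dz": -40},{"dz": -40},{"dz": -40}]'
python3 jog.py '[{"dz": -30},{"rz": 0.1},{"rz": 0.1},{"rz": 0.1},{"rz": 0.1}]'
python3 jog.py '[{"rz": 0.1},{"rz": 0.1},{"rz": 0.1},{"rz": 0.1},{"rz": 0.1}]'
python3 jog.py '[{"rz": 0.1},{"rz": 0.1},{"rz": 0.1},{"rz": 0.1},{"rz": 0.1}]'
python3 jog.py '[{"rz": 0.1},{"rz": 0.1},{"rz": 0.095},{},{}]'
python3 d.py 645 0 230 -0.108
```

```text
t: 6.62
ee_pos: [470.6, -312.4, 201.7]
orientation: [0.025, -3.14, -0.002]
ft_force: [1.2, 0.9, -4.8]
width: 21.4
grasp_force: 30.0
t: 7.03
ee_pos: [470.8, -312.5, 230.3]
orientation: [-0.607, -3.081, -0.001]
ft_force: [-0.5, -0.0, -5.0]
width: 21.5
grasp_force: 30.0
t: 7.45
ee_pos: [470.8, -312.5, 229.8]
orientation: [-1.35, -2.835, -0.0]
ft_force: [0.3, 0.1, -3.9]
width: 21.7
grasp_force: 30.0
t: 7.87
ee_pos: [470.8, -312.5, 229.8]
orientation: [-2.01, -2.412, 0.0]
ft_force: [-0.8, 1.0, -3.5]
width: 21.6
grasp_force: 30.0
t: 8.28
ee_pos: [471.1, -312.6, 230.0]
orientation: [-2.334, -2.1, 0.001]
ft_force: [-0.9, -0.2, -4.3]
width: 21.7
grasp_force: 30.0
pos [ 471.1 -312.6  230. ] th -0.1055 tilt [-0.0012  0.0007] q [-0.61  0.35  1.77 -0.    1.02 -0.5 ]
tool delta [3.292e+02 1.401e+02 1.000e-01] rz 0.0025
```

```bash

python3 jog.py '[{"dx": 36,"dy": 15.5},{"dx": 36,"dy": 15.5},{"dx": 36,"dy": 15.5},{"dx": 36,"dy": 15.5},{"dx": 36,"dy": 15.5}]'
python3 jog.py '[{"dx": 36,"dy": 15.5},{"dx": 36,"dy": 15.5},{"dx": 36,"dy": 15.5},{"dx": 36,"dy": 15.5},{}]'
python3 d.py 647 14 100 -0.108
python3 jog.py '[{"dz": 35},{"dz": 35},{"dz": 35},{"dz": 15},{}]'
python3 d.py 647 14 51 -0.108
python3 - <<'E'
from h import *
d=shot('top','top2.png'); s=shot('side','side2.png')
a=cv2.resize(d['img'][130:260,130:290,::-1],None,fx=2.5,fy=2.5,interpolation=cv2.INTER_CUBIC); b=cv2.resize(s['img'][150:280,220:380,::-1],None,fx=2.5,fy=2.5,interpolation=cv2.INTER_CUBIC)
cv2.imwrite('pics/f.png',np.hstack([a,b]))
E
```

```text
t: 8.7
ee_pos: [568.4, -140.7, 230.4]
orientation: [-2.335, -2.101, 0.001]
ft_force: [0.8, -0.3, -4.5]
width: 21.8
grasp_force: 30.0
t: 9.12
ee_pos: [648.2, 0.1, 230.5]
orientation: [-2.33, -2.107, -0.005]
ft_force: [-0.9, -0.3, -3.9]
width: 21.6
grasp_force: 30.0
pos [6.482e+02 1.000e-01 2.305e+02] th -0.1008 tilt [0.0024 0.0023] q [-0.02  0.47  1.58  0.    1.09  0.08]
tool delta [ 13.4  -2.8 130.5] rz 0.0072
t: 9.53
ee_pos: [641.7, -5.9, 105.7]
orientation: [-2.331, -2.097, 0.01]
ft_force: [-1.1, -0.4, -4.8]
width: 21.8
grasp_force: 30.0
pos [641.7  -5.9 105.7] th -0.1054 tilt [-0.0091  0.0002] q [-0.03  0.62  1.66 -0.    0.87  0.08]
tool delta [20.4  3.7 54.7] rz 0.0026
```

View pics/f.png

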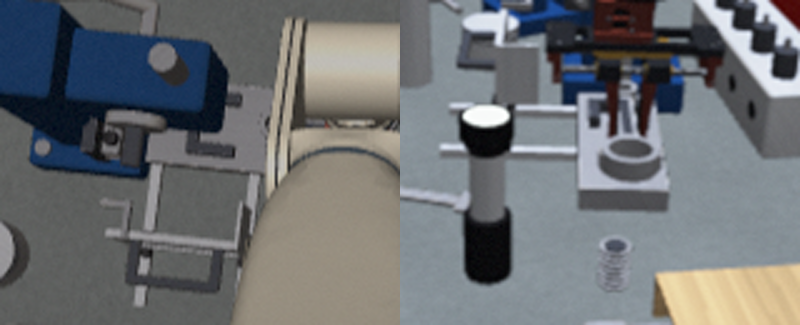

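```bash

python3 jog.py '[{},{},{}]'
python3 d.py 646.5 12 56 -0.108
```

```text
t: 9.88
ee_pos: [646.5, -5.9, 112.5]
orientation: [2.336, 2.097, 0.003]
ft_force: [-0.7, 0.6, -4.8]
width: 21.7
grasp_force: 30.0
pos [646.5  -5.9 112.5] th -0.1077 tilt [ 0.003  -0.0001] q [-0.03  0.61  1.66 -0.    0.88  0.08]
tool delta [17.7 -2.1 56.5] rz 0.0003
```

```bash

python3 jog.py '[{"dx": 10,"dy": -1,"dz": 20},{"dx": 8,"dz": 20},{"dz": 12},{},{}]'
python3 jog.py '[{},{},{}]'
python3 d.py 646.8 12 52 -0.108
python3 - <<'E'
from h import *
d=shot('top','top3.png'); s=shot('side','side3.png')
a=cv2.resize(d['img'][150:220,170:240,::-1],None,fx=5.6,fy=5.6,interpolation=cv2.INTER_CUBIC); b=cv2.resize(s['img'][170:240,275:345,::-1],None,fx=5.6,fy=5.6,interpolation=cv2.INTER_CUBIC)
cv2.imwrite('pics/g.png',np.hstack([a,b]))
E
```

```text
t: 10.3
ee_pos: [646.2, 12.0, 58.7]
orientation: [-2.337, -2.098, 0.001]
ft_force: [-0.5, 0.8, -3.9]
width: 21.7
grasp_force: 30.0
t: 10.55
ee_pos: [647.1, 11.9, 59.8]
orientation: [2.337, 2.097, 0.002]
ft_force: [-0.1, 0.7, -4.4]
width: 22.0
grasp_force: 30.0
pos [647.1  11.9  59.8] th -0.1083 tilt [ 0.0019 -0.0001] q [ 0.    0.68  1.67 -0.    0.79  0.11]
tool delta [ 0.  -0.4  7.8] rz -0.0003
```

View pics/g.png

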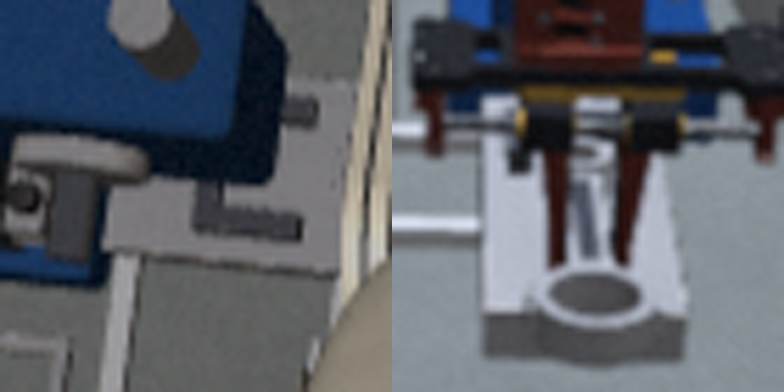

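```bash
cat >> m.py <<'E'
print('---')
s=load('side3.png'); C=lambda X,Y:(275+(X-392+.5)/5.6-.5,170+(Y+.5)/5.6-.5)
e=ray(s,*C(594,294),63.5); print('big eye',e,loc(e), 'corners',loc(ray(s,*C(484,311),30)),loc(ray(s,*C(688,311),30)))
E
python3 m.py | sed -n '/---/,$p'
python3 jog.py '[{"dz": 4},{"dz": 3.5},{},{},{}]'
python3 d.py 652.4 64 52 -0.108
```

```text
---
big eye [637.82424165 -40.17202567  63.5       ] (np.float64(-3.278198358455292), np.float64(-206.68776094366103)) corners (np.float64(-53.09739867257821), np.float64(-167.2877575020885)) (np.float64(47.1669585174728), np.float64(-163.26184673009467))
t: 11.07
ee_pos: [646.2, 12.3, 51.0]
orientation: [-2.338, -2.098, 0.001]
ft_force: [0.6, 0.2, -5.1]
width: 21.7
grasp_force: 30.0
pos [646.2  12.3  51. ] th -0.1079 tilt [-0.0005 -0.    ] q [ 0.    0.7   1.67 -0.    0.78  0.11]
tool delta [52.1  0.6 -1.1] rz 0.0001
```

```bash

python3 jog.py '[{"dx": 8,"dy": 0.3,"dz": -0.5},{"dx": 10},{"dx": 10},{"dx": 6},{}]'
python3 jog.py '[{"dx": 5},{"dx": 5},{"dx": 3},{},{}]'
python3 d.py 652.4 64 51 -0.108
```

```text
t: 11.48
ee_pos: [650.5, 48.1, 51.7]
orientation: [2.336, 2.101, 0.001]
ft_force: [-0.1, -0.1, -4.7]
width: 21.9
grasp_force: 30.0
t: 11.9
ee_pos: [651.7, 59.0, 51.7]
orientation: [-2.338, -2.099, 0.0]
ft_force: [-0.4, 0.6, -4.7]
width: 22.0
grasp_force: 30.0
pos [651.7  59.   51.7] th -0.1078 tilt [-0.0001 -0.0001] q [ 0.07  0.71  1.65 -0.    0.79  0.18]
tool delta [5.  0.2 0.7] rz 0.0002
```

```bash

python3 jog.py '[{"dx": 2},{"dx": 2},{},{}]'|sed -n '2p;4p'
python3 jog.py '[{"dx": 1},{"dx": 1},{},{}]'|sed -n '2p;4p'
python3 jog.py '[{"dx": 1},{"dx": 1},{},{}]'|sed -n '2p;4p'
```

```text
ee_pos: [652.2, 62.9, 51.7]
ft_force: [0.2, 0.0, -3.6]
ee_pos: [652.4, 65.0, 51.7]
ft_force: [-0.3, 0.2, -4.8]
ee_pos: [652.6, 67.0, 51.7]
ft_force: [-0.5, 0.6, -4.7]
```

```bash

python3 jog.py '[{"dx": 1},{"dx": 0.5},{},{}]'|sed -n '2p;4p'
python3 jog.py '[{"dx": 1},{"dx": 0.5},{},{}]'|sed -n '2p;4p'
```

```text
ee_pos: [652.8, 68.4, 51.7]
ft_force: [-0.2, -0.1, -4.0]
ee_pos: [652.9, 69.9, 51.7]
ft_force: [0.0, -0.3, -4.3]
```

```bash

python3 jog.py '[{"dx": 1},{"dx": 0.5},{},{}]'|sed -n '2p;4p'
python3 jog.py '[{"dx": 1},{"dx": 0.5},{},{}]'|sed -n '2p;4p'
python3 - <<'E'
from h import *
d=shot('top','top4.png'); s=shot('side','side4.png')
a=cv2.resize(d['img'][150:220,190:290,::-1],None,fx=4,fy=5.6,interpolation=cv2.INTER_CUBIC); b=cv2.resize(s['img'][170:240,275:345,::-1],None,fx=5.6,fy=5.6,interpolation=cv2.INTER_CUBIC)
cv2.imwrite('pics/i.png',np.hstack([a,b]))
E
```

```text
ee_pos: [653.0, 70.9, 51.6]
ft_force: [-0.2, -5.2, -3.3]
ee_pos: [652.9, 71.0, 51.6]
ft_force: [-1.0, -12.1, -3.3]
```

View pics/i.png

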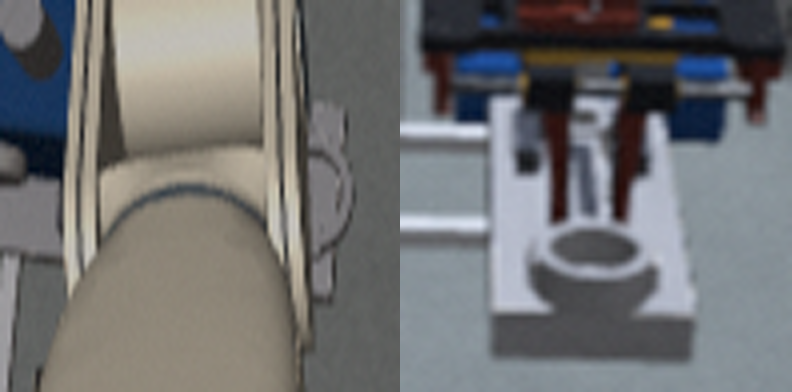

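The rod met the end stop, with 12 N pushing back along -y. The side view shows it lying along the bed, its big eye near the bed's front end. I'll ease it back, lower it and release.

```bash

python3 jog.py '[{"dx": -2},{"dx": -2},{"dz": 1},{}]'
python3 jog.py '[{"dz": 0.5},{},{}]'|sed -n '2p;4p'
python3 jog.py '[{},{},{}]' 36
python3 d.py 652 64 200 -0.108
```

```text
t: 14.67
ee_pos: [652.8, 69.2, 50.6]
orientation: [-2.338, -2.098, -0.001]
ft_force: [0.7, -1.3, -4.7]
width: 21.6
grasp_force: 30.0
ee_pos: [652.9, 69.3, 50.5]
ft_force: [-2.0, 0.9, 0.6]
t: 15.17
ee_pos: [653.3, 69.0, 50.5]
orientation: [2.337, 2.098, 0.001]
ft_force: [-0.1, -0.3, -0.8]
width: 35.2
grasp_force: 0.0
pos [653.3  69.   50.5] th -0.1079 tilt [0.0011 0.0001] q [ 0.09  0.71  1.64 -0.    0.79  0.2 ]
tool delta [  -5.1   -0.6 -149.5] rz 0.0001
```

```bash

python3 jog.py '[{"dz": -5},{"dz": -15},{"dz": -20},{},{}]'
python3 jog.py '[{"dx": -30},{"dx": -40},{"dx": -40},{"dx": -30}]'
python3 d.py 463 207 230 -0.108
python3 - <<'E'
from h import *
d=shot('top','top5.png'); s=shot('side','side5.png')
a=cv2.resize(d['img'][130:260,150:290,::-1],None,fx=2.8,fy=2.8,interpolation=cv2.INTER_CUBIC); b=cv2.resize(s['img'][170:235,275:345,::-1],None,fx=5.6,fy=5.6,interpolation=cv2.INTER_CUBIC)
cv2.imwrite('pics/j.png',np.hstack([a[:364],b[:364]]))
E
```

```text
t: 15.58
ee_pos: [654.2, 69.0, 92.4]
orientation: [2.336, 2.097, 0.005]
ft_force: [0.0, -0.3, -0.3]
width: 35.9
grasp_force: 0.0
t: 15.92
ee_pos: [636.8, -72.4, 89.7]
orientation: [-2.338, -2.098, 0.001]
ft_force: [0.4, -0.3, -0.1]
width: 35.9
grasp_force: 0.0
pos [636.8 -72.4  89.7] th -0.1079 tilt [-0.0009 -0.0003] q [-0.13  0.64  1.67 -0.    0.83 -0.02]
tool delta [ 259.  -203.  -140.2] rz 0.0001
```

View pics/j.png

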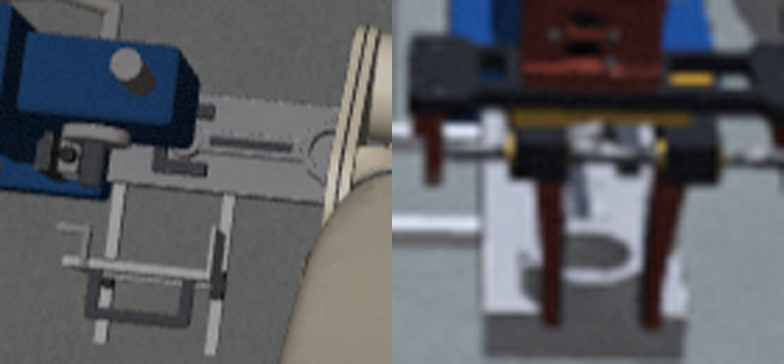

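```bash

cat >> m.py <<'E'
print('can/piston',r((121,230),150),r((133,270),150),r((121,230),60),'hub',loc(r(A(325,235),250)))
E
python3 m.py | tail -1
python3 jog.py '[{"dz": -35},{"dz": -35},{"dz": -35},{"dz": -35},{}]' 0 >/dev/null
python3 jog.py '[{"dx": 30,"dy": -24},{"dx": 30,"dy": -24},{"dx": 30,"dy": -24},{"dx": 30,"dy": -24},{"dx": 30,"dy": -24}]' >/dev/null
python3 jog.py '[{"dx": 30,"dy": -24},{"dx": 30,"dy": -24},{"dx": 22,"dy": -18},{"rz": -0.12},{"rz": -0.12}]' >/dev/null
python3 jog.py '[{"rz": -0.12},{"rz": -0.12},{"rz": -0.12},{"rz": -0.12},{"rz": -0.12}]' >/dev/null
python3 jog.py '[{"rz": -0.12},{"rz": -0.12},{"rz": -0.12},{"rz": -0.12},{"rz": -0.12}]' >/dev/null
python3 jog.py '[{"rz": -0.12},{},{},{}]'
python3 d.py 441.3 204.2 116 1.463
```

```text
can/piston [511.64584281 400.40096162] [406.92931674 365.85800733] [519.06217745 430.73792831] hub (np.float64(-44.798060977111646), np.float64(46.51633254618304))
t: 18.43
ee_pos: [477.5, 180.7, 229.9]
orientation: [-0.191, -3.135, 0.0]
ft_force: [-0.3, -0.6, 0.5]
width: 0.5
grasp_force: 0.0
pos [477.5 180.7 229.9] th 1.4489 tilt [-0.0005 -0.0001] q [ 0.34  0.27  1.89  0.    0.99 -1.11]
tool delta [ 38.8  19.  113.9] rz -0.0141
```

```bash

python3 jog.py '[{"dx": 20,"dy": 10,"rz": -0.014},{"dx": 19,"dy": 9},{"dz": 30},{"dz": 30},{"dz": 30}]' >/dev/null
python3 jog.py '[{"dz": 20},{"dz": 4},{},{},{}]'
python3 d.py 441.3 204.2 116 1.463
```

```text
t: 19.27
ee_pos: [442.1, 204.1, 117.5]
orientation: [0.166, 3.135, 0.002]
ft_force: [0.3, 0.4, 0.2]
width: 0.3
grasp_force: 0.0
pos [442.1 204.1 117.5] th 1.4653 tilt [0.0021 0.0009] q [ 0.41  0.42  2.01  0.    0.71 -1.06]
tool delta [0.9 0.  1.5] rz 0.0023
```

```bash

python3 jog.py '[{"dx": -5},{"dx": -5},{"dx": -5},{"dx": -5},{"dx": -5}]'|sed -n '2p;4p'
python3 jog.py '[{"dx": -6},{"dx": -6},{"dx": -6},{"dx": -6},{"dx": -6}]'|sed -n '2p;4p'
python3 jog.py '[{"dx": -6},{"dx": -6},{"dx": -6},{"dx": -4},{"dx": -4}]'|sed -n '2p;4p'
python3 jog.py '[{"dx": -2},{"dx": -2},{"dx": -2},{"dx": -2},{"dx": -2}]'|sed -n '2p;4p'
```

```text
ee_pos: [466.4, 200.9, 116.4]
ft_force: [-3.0, 0.2, 1.8]
ee_pos: [496.3, 197.7, 116.0]
ft_force: [-2.4, -1.4, 1.4]
ee_pos: [520.9, 194.9, 115.9]
ft_force: [-9.7, -0.1, 5.2]
ee_pos: [531.7, 193.9, 116.0]
ft_force: [-3.1, -1.6, 0.2]
```

```bash

python3 jog.py '[{"dx": -2},{"dx": -2},{}]'|sed -n '2p;4p'
python3 jog.py '[{"dx": -2},{"dx": -2},{}]'|sed -n '2p;4p'
python3 jog.py '[{"dx": -1},{"dx": -1},{}]'|sed -n '2p;4p'
```

```text
ee_pos: [537.2, 194.1, 116.6]
ft_force: [0.3, 0.4, -0.3]
ee_pos: [539.0, 193.7, 116.3]
ft_force: [-4.2, 2.2, 4.5]
ee_pos: [539.2, 193.6, 116.3]
ft_force: [-11.3, 4.0, 9.9]
```

```bash

python3 jog.py '[{"dx": -1},{},{}]'|sed -n '2p;4p'
python3 jog.py '[{"dx": 5},{"dx": 15},{"dx": 30},{"dx": 30},{"dx": 30}]'|sed -n '2p;4p'
python3 jog.py '[{"dz": -30},{"dz": -35},{"dz": -35},{},{}]'|sed -n '1,4p'
python3 - <<'E'
from h import *
d0=load('top5.png'); d=shot('top','top6.png')
O=np.array([663.4,165]);yaw=-.108;ex=np.array([np.cos(yaw),np.sin(yaw)]);ey=np.array([-ex[1],ex[0]])
def prof(d,z,y,xs):
    g=cv2.cvtColor(d['img'],cv2.COLOR_RGB2GRAY).astype(np.float32)
    P=np.array([[proj(d,[*(O+ex*x+ey*yy),z]) for yy in y] for x in xs],np.float32)
    return cv2.remap(g,P[...,0],P[...,1],cv2.INTER_LINEAR).mean(1)
for n,dd,c in(('before',d0,-188),('after',d,-111)):
    xs=np.arange(c-16,c+18,2); v=prof(dd,121,np.arange(-15,45,5),xs); print(n,'bar dark at',xs[v.argmin()],v.round().astype(int).tolist())
    xs=np.arange(c+25,c+66,2); v=prof(dd,150,np.arange(-40,-10,5),xs); print(' plate bright',xs[v.argmax()],v.round().astype(int).tolist())
E
```

```text
ee_pos: [539.2, 193.6, 116.3]
ft_force: [-14.9, 4.4, 11.3]
ee_pos: [432.7, 204.6, 116.3]
ft_force: [-1.4, 0.3, 0.5]
t: 22.77
ee_pos: [434.9, 205.3, 218.4]
orientation: [0.164, 3.132, 0.004]
ft_force: [-0.7, -0.4, -1.2]
before bar dark at -192 [95, 94, 93, 91, 81, 66, 58, 59, 60, 61, 68, 80, 90, 94, 93, 94, 94]
 plate bright -143 [79, 77, 77, 82, 92, 91, 82, 94, 126, 149, 152, 141, 120, 98, 94, 94, 94, 94, 94, 94, 94]
after bar dark at -113 [101, 101, 101, 101, 97, 83, 68, 61, 64, 66, 67, 76, 88, 99, 102, 103, 103]
 plate bright -64 [83, 88, 93, 93, 84, 76, 71, 72, 98, 136, 159, 164, 157, 144, 134, 131, 119, 95, 71, 68, 73]
```

```bash
python3 - <<'E'
from h import *
a=load('side0.png'); b=shot('side','side6.png')
O=np.array([663.4,165]);yaw=-.108;ex=np.array([np.cos(yaw),np.sin(yaw)]);ey=np.array([-ex[1],ex[0]])
c=[proj(a,[*(O+ex*x+ey*y),z]) for x in(-72,-32) for y in(70,107) for z in(165,220)]
u,v=np.min(c,0).astype(int),np.max(c,0).astype(int)+1; print(u,v)
g=lambda d:cv2.cvtColor(d['img'],cv2.COLOR_RGB2GRAY)
A,B=g(a),g(b); T=A[u[1]:v[1],u[0]:v[0]]; S=B[u[1]-5:v[1]+5,u[0]-3:v[0]+3]
print(cv2.matchTemplate(S,T,cv2.TM_CCOEFF_NORMED)[:,3].round(2),'(index 5 = no shift)')
for d in (A,B): print(d[u[1]-4:v[1]+2,(u[0]+v[0])//2-3:(u[0]+v[0])//2+3].mean(1).round().astype(int).tolist())
E
```

```text
[285 127] [299 149]
[0.15 0.17 0.25 0.46 0.81 0.98 0.75 0.4  0.2  0.15 0.16] (index 5 = no shift)
[71, 54, 40, 36, 50, 66, 64, 69, 68, 45, 38, 35, 26, 21, 38, 68, 82, 80, 80, 75, 75, 74, 76, 87, 108, 116, 103, 80]
[70, 55, 40, 35, 51, 66, 64, 68, 67, 44, 39, 34, 26, 22, 38, 69, 82, 80, 80, 75, 76, 75, 75, 87, 107, 114, 104, 106]
```

The pawl region matches the starting picture with no shift, so the pawl is down. The guard is at its stop, the rod is lying in the nest, and the arm is clear.

```bash
python3 -c "
from workcell import ctrl, cams, ticket, get_obs
print(ticket.close_job())"
```

```text
the job is handed in; nothing more can be done
None
```

The job is handed in: the rod lies released on the bed with its small eye in the nest under the ram, and the guard is pushed to its hard stop with the pawl down by camera check; the hand-in returned no verdict, and I did not pull-test the latch.

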